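# Raise the air sampler's inlet mast to the set mark and hold it

### The job

On the grey portable air sampler, push the inlet mast down until you feel it seat on its stop, press the lock button fully in to release the mast, then take the inlet head in the gripper and draw it up until the mast's pointer is level with the tab set on the upright scale. Finish while still holding the head there, because the mast sinks back if let go; leave the tab and the other things on the bench as they are.

Things in the scene. Friction and masses are not known exactly. Their poses are not given: they have to be found in the camera images.
- case: The air sampler: fixed, closed grey hard case, 200 mm (x) by 300 mm (y), lid 90 mm above the bench. Origin: centre of its underside, on the mast's axis; z up; turned by its yaw. On the lid, on its line x = 0: lock button at y = -68 mm; mast in a black collar (44 mm wide, 24 mm high) at y = 0; scale post at y = 77 to 103 mm (4 mm thick, top 225 mm above the bench).
- inlet_grip (a point): Point on the axis of the inlet head at a good TCP height for gripping it. The head is grey plastic, 61 mm high: a 52 mm wide flange over its lowest 12 mm, then a round body 42 mm wide with thin black rings, flat top. The point is 38 mm above its underside, 23 mm below its top, 178 mm above the bench when the mast is seated. Grip from above; most room with the fingers closing along the case's x.
- inlet_top (a point): Centre of the inlet head's flat top (201 mm above the bench when the mast is seated).
- mast: The telescoping steel mast (24 mm wide) with its inlet head. Origin: on its axis at the pointer's height, 121 mm above the bench when seated on its stop (at most 120 mm higher). Starts locked, 4 to 14 mm up; locked, it rises to 16 mm. Friction 3 N, weight about 1.5 N, return spring 50 N/m: it sinks back if let go above 40 mm. 2 N pushes it down to its hard stop; 5 to 10 N draws it up.
- lock_button (a joint): How far the lock button is pressed in, m (0 = out, 0.008 = fully in). It moves straight down, takes about 3 N (more if quick) and stays in. Beyond 6.5 mm it frees the mast. The lock pin sits in a hooked slot: the button jams after about 1 mm unless the mast is seated to within 3 mm.
- button_top (a point): Centre of the top face of the lock button, a dark steel plunger 22 mm across on the black housing on the lid, across the mast from the scale; 130 mm above the bench when out, 122 mm when fully in. Moves with the button.
- pointer (a point): Tip of the mast's pointer, a flat level steel bar 8 mm wide and 4 mm thick that reaches from the mast, below the head, towards the scale. The point lies at mid thickness; 121 mm above the bench when the mast is seated. Moves with the mast, one to one.
- mark (a point): Tip of the nose of the set tab, a dark steel clip (34 x 14 x 8 mm) clamped on the aluminium scale post, its nose towards the mast: the wanted height of the pointer, 176 to 216 mm above the bench (mast 55 to 95 mm up). The post's tick lines are 10 mm apart. Leave the tab where it is.
- cassette: Bystander, to be left alone: a white filter cassette, 44 mm across and 18 mm high, lying on a corner of the sampler's lid. Origin: centre of its underside.
- sample_bottle: Bystander, to be left alone: an amber jar 48 mm across and 85 mm high beside the sampler. Origin: centre of its underside.
- driver: Bystander, to be left alone: a screwdriver lying on the bench. Origin: on its axis, between handle and blade.
- tape: Bystander, to be left alone: a grey roll of tape, 90 mm across, 22 mm high, beside the sampler. Origin: centre of its underside.
- filter_tray: Bystander, to be left alone: an open white tray, 120 x 90 x 30 mm. Origin: centre of its underside.
- logger: Bystander, to be left alone: a flat black data logger, 75 x 140 x 30 mm. Origin: centre of its underside.
- cup: Bystander, to be left alone: a white cup, 70 mm across, 80 mm high. Origin: centre of its underside.

How it is judged:
By the outcome, as a careful person would: the job done as asked, in the order asked, and still so for the second after the job is handed in, while the arm keeps its last pose, push and grip.
It also fails if it takes over 56 s, if anything falls off the work surface, if the arm or the gripper's body presses on something with over 40 N, if the wrist force passes 120 N, or if a joint passes its speed limit or range.

### The arm

A 6-joint arm with a two-finger parallel gripper is mounted at the origin on the work surface. World frame = base frame: x ahead of the robot, y to its left, z up, the work surface at z = 0. Lengths are in m, angles in degrees, forces in N, time in s.
With the tool pointing down it reaches from about 0.325 to 0.85 m from the base axis. Payload 15.5 kg.
Tool frame: the origin (TCP) lies between the finger pads, 19 mm behind the fingertips; this is the grasp point; z points along the fingers, y is the line along which they close (so a half turn about z gives the same grasp; the last joint's range is limited). The gripper opens to 91 mm and grips with 3 to 60 N. Pads are 32 mm wide; open, the fingers measure 118 mm over their backs; the gripper's body (76 mm by 178 mm) begins 60 mm behind the grasp point.
Start: joints at [62.366, 28.281, 77.091, -0, 74.628, -5.472], TCP at [0.236, 0.579, 0.233] pointing down, gripper open.
Joint ranges: [-166.48, 166.48], [-47.26, 123.95], [12.59, 153.08], [-70.14, 250.14], [6.76, 159.57], [-176.63, 176.63]. Speed limits (degrees/s): [108.29, 108.29, 147.25, 172.46, 172.46, 172.46].

### API

Orientations are given as a 3x3 rotation matrix whose columns are the frame's x, y, z axes.
In Python, from rig import arm gives the robot as it stands. Calls block until the motion is done:
- arm.move_to(position, orientation): joint-space move of the TCP to a pose.
- arm.move_l(position, orientation=None, feed=0.15): straight line of the TCP; orientation=None keeps the orientation; feed is the mean speed in m/s.
- arm.move_joints(angles): joint-space move.
- arm.grip(opening): finger opening in m; the grip force is fixed at half the most; returns when the fingers have stopped.
- arm.sleep(seconds).
- arm.solve_ik(position, orientation): joint angles nearest the present ones, or None.
- arm.snapshot(name): name is "side" or "top"; returns the picture (400x640x3 uint8, red, green, blue); there is no depth.
- arm.get_calibration(name): a dict with "intrinsics" (3x3 intrinsics, pixels), "cam_to_world" (4x4, takes a point from camera to world coordinates). Camera axes: x right, y down, z forward; pixel columns grow to the right and rows downward; lengths in m; the calibration is good to about 2 mm. A picture is of the moment at which its call begins. get_calibration takes no time and is no camera call.
A pose or a line that the arm cannot do raises arm.Unreachable and nothing moves.
- arm.sign_off(): hands the job in; it is judged then, once.
Readings, each from a call of its own:
- arm.current_t(): time.
- arm.current_joint_positions(): joint angles.
- arm.current_dq(): joint speeds.
- arm.current_tau(): joint torques, N m.
- arm.current_ee_pos(): TCP position.
- arm.current_tool_rot(): TCP orientation.
- arm.current_force(): force on the tool from outside, world axes, zero at the start.
- arm.current_torque(): the same for the moment, N m.
- arm.current_width(): finger opening in m.
- arm.current_grasp_force(): force on a finger pad.
Only numpy, scipy, OpenCV 4.12 (cv2) and the standard library are available. Lean on these libraries where they do the work, as an engineer would, in place of code of your own. Each camera call takes 0.05 s, during which the arm holds its last target. There are 200 camera calls.

## Working session

There is one attempt and no reset: what is moved stays moved. The work goes in short steps, each a Python script; the robot and the scene stay as the last script left them, time stands still between calls to the robot, and variables do not carry over. Pictures are saved under pics/ and viewed, at most 10 in all, crops included, and the job is handed in when it is done.

```bash
mkdir -p pics; python3 - <<'E'
from rig import arm
import cv2,numpy as np
for n in("side","top"):
    im=arm.snapshot(n);cv2.imwrite(f"pics/{n}0.png",cv2.cvtColor(im,cv2.COLOR_RGB2BGR))
    c=arm.get_calibration(n);print(n,np.round(c["intrinsics"],1).tolist(),np.round(c["cam_to_world"],3).tolist())
print(arm.current_t(),arm.current_tool_rot())
E
```

```text
side [[476.2, 0.0, 319.2], [0.0, 476.2, 194.0], [0.0, 0.0, 1.0]] [[0.996, -0.064, 0.068, 0.371], [-0.093, -0.674, 0.733, -1.041], [-0.001, -0.736, -0.677, 1.08], [0.0, 0.0, 0.0, 1.0]]
top [[380.9, 0.0, 318.6], [0.0, 380.9, 201.2], [0.0, 0.0, 1.0]] [[0.018, -0.995, 0.094, 0.377], [-1.0, -0.017, 0.004, 0.001], [-0.003, -0.094, -0.996, 1.282], [0.0, 0.0, 0.0, 1.0]]
0.1 [[-9.26118684e-01  3.77231922e-01 -5.09566050e-04]
 [ 3.77232254e-01  9.26118153e-01 -9.96880904e-04]
 [ 9.58630684e-05 -1.11545478e-03 -9.99999373e-01]]
```

View pics/side0.png

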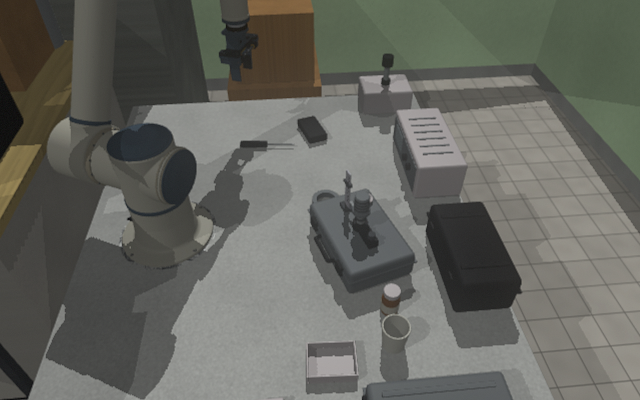

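View pics/top0.png

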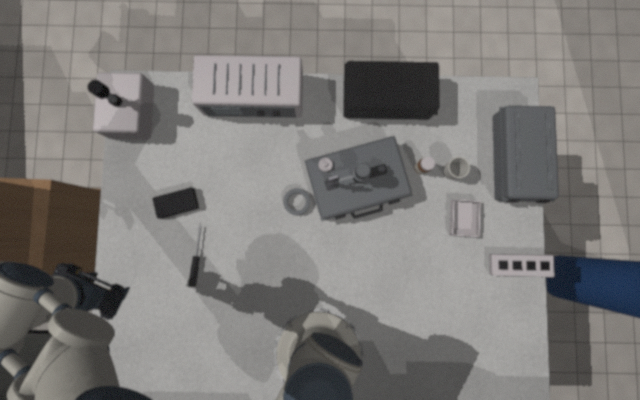

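The side view shows the grey case at about (360,235), with the head at (362,200), the button at (370,240) and the post at (348,190). The top view shows it at about (358,178). I'll enlarge both.

```bash
python3 - <<'E'
import cv2
a=cv2.imread("pics/side0.png")[160:260,315:415];b=cv2.imread("pics/top0.png")[130:225,295:422]
cv2.imwrite("pics/s1.png",cv2.convertScaleAbs(cv2.resize(a,None,fx=6,fy=6,interpolation=cv2.INTER_CUBIC),alpha=1.6))
cv2.imwrite("pics/t1.png",cv2.convertScaleAbs(cv2.resize(b,None,fx=6,fy=6,interpolation=cv2.INTER_CUBIC),alpha=1.5))
E
```

```text
(no output)
```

View pics/s1.png

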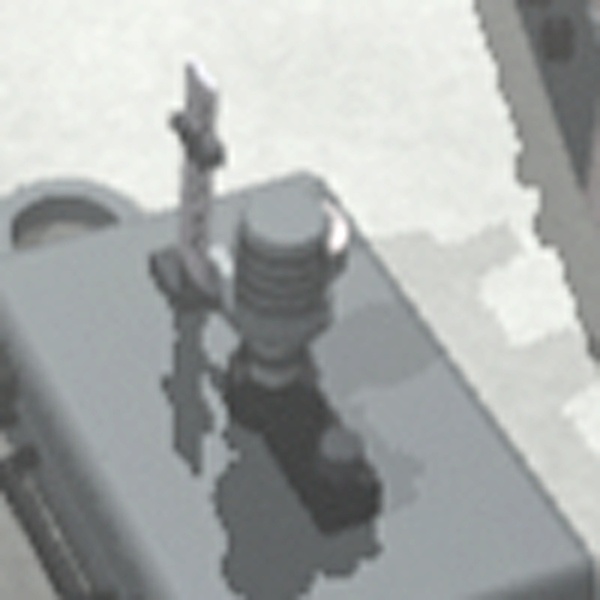

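View pics/t1.png

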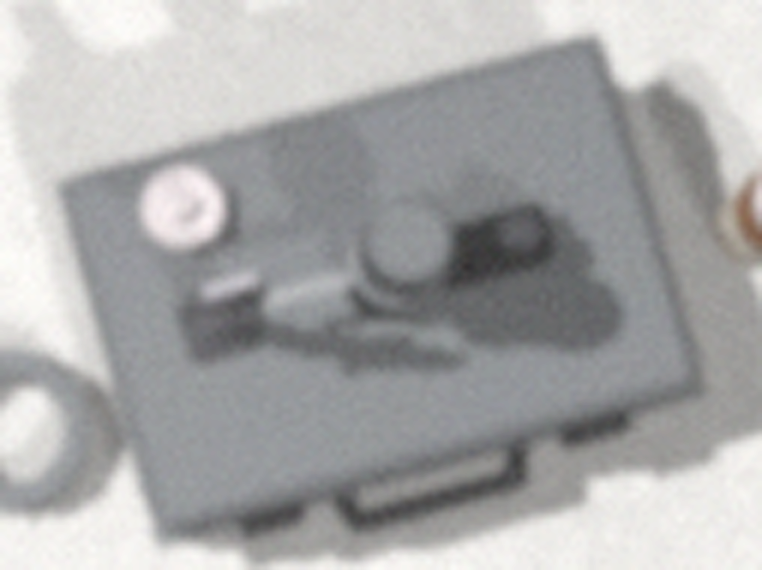

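The close-ups give these crop pixels (6x):
- **Head top:** side (287,217), top (408,243).
- **Button top:** side (342,445), top (522,232).
- **Tab:** side, from (175,122) to its nose at about (222,157).
- **Lid corners:** visible in the top view.

```bash
cat > h.py <<'E'
from rig import arm
import cv2,numpy as np
def ray(n,u,v):
    c=arm.get_calibration(n);T=c["cam_to_world"];d=T[:3,:3]@np.linalg.inv(c["intrinsics"])@[u,v,1]
    return T[:3,3],d/np.linalg.norm(d)
def plane(n,u,v,z):
    o,d=ray(n,u,v);return o+d*(z-o[2])/d[2]
def tri(a,b):
    A=0;B=0;R=[ray(*a),ray(*b)]
    for o,d in R:
        P=np.eye(3)-np.outer(d,d);A=A+P;B=B+P@o
    p=np.linalg.solve(A,B);return p,[np.linalg.norm(np.cross(p-o,d)) for o,d in R]
def onplane(n,u,v,p0,nrm):
    o,d=ray(n,u,v);return o+d*((p0-o)@nrm)/(d@nrm)
def proj(n,p):
    c=arm.get_calibration(n);T=c["cam_to_world"];q=c["intrinsics"]@(T[:3,:3].T@(np.asarray(p)-T[:3,3]));return q[:2]/q[2]
E
python3 - <<'E'
from h import *
S=lambda x,y:("side",315+(x+.5)/6-.5,160+(y+.5)/6-.5)
T=lambda x,y:("top",295+(x+.5)/6-.5,130+(y+.5)/6-.5)
np.set_printoptions(precision=4,suppress=True)
print("head",tri(S(287,217),T(408,243)))
print("btn tri",tri(S(342,445),T(522,232)),plane(*S(342,445),.13),plane(*T(522,232),.13))
for z in(.205,.21,.215):print("head",z,plane(*S(287,217),z),plane(*T(408,243),z))
C=[plane(*T(x,y),.088) for x,y in((65,185),(598,40),(700,390),(160,535))]
print(np.array(C),np.mean(C,0))
for a,b in((1,0),(2,3)):
    d=C[b]-C[a];print(np.degrees(np.arctan2(-d[0],d[1])),np.linalg.norm(d))
print("post top",plane(*S(198,72),.225),plane(*T(230,287),.225))
E
```

```text
head (array([ 0.5714, -0.1177,  0.2112]), [np.float64(0.001384223701312148), np.float64(0.0013842237013121004)])
btn tri (array([ 0.5914, -0.1845,  0.1316]), [np.float64(0.00042056965327738464), np.float64(0.0004205696532773654)]) [ 0.5922 -0.183   0.13  ] [ 0.5913 -0.1847  0.13  ]
head 0.205 [ 0.5743 -0.1109  0.205 ] [ 0.5711 -0.1183  0.205 ]
head 0.21 [ 0.5731 -0.1162  0.21  ] [ 0.5702 -0.1177  0.21  ]
head 0.215 [ 0.5719 -0.1215  0.215 ] [ 0.5693 -0.1171  0.215 ]
[[ 0.6202  0.0508  0.088 ]
 [ 0.7035 -0.2318  0.088 ]
 [ 0.5166 -0.2851  0.088 ]
 [ 0.4355 -0.0028  0.088 ]] [ 0.5689 -0.1172  0.088 ]
16.427818081200325 0.29456338156403206
16.035141139113872 0.29379049696438414
post top [ 0.5442 -0.0299  0.225 ] [ 0.5453 -0.033   0.225 ]
```

```bash
cat >> h.py <<'E'
yaw=np.radians(16.3);M=np.array([.5715,-.118,0])
ex=np.array([np.cos(yaw),np.sin(yaw),0]);ey=np.array([-np.sin(yaw),np.cos(yaw),0])
def rot():
    best=None
    for s in(1,-1):
        y=s*ex;z=np.array([0,0,-1.]);R=np.c_[np.cross(y,z),y,z]
        q=arm.solve_ik(M+[0,0,.33],R)
        if q is not None:
            d=abs(np.asarray(q)[5]-arm.current_joint_positions()[5])
            if best is None or d<best[0]:best=(d,R)
    return best[1]
def P(y,z):return M+ey*y+[0,0,z]
def press(y,z0,zmin,fmax,step=.001,feed=.02):
    """guarded descent; force relative to the free value"""
    arm.move_l(P(y,z0),feed=.1);arm.sleep(.2);f0=arm.current_force()[2];log=[]
    z=z0
    while z>zmin:
        z-=step;arm.move_l(P(y,z),feed=feed)
        f=arm.current_force()[2]-f0;log.append((round(z*1e3,1),round(arm.current_ee_pos()[2]*1e3,1),round(f,1)))
        if f>fmax:break
    return log
E
python3 - <<'E'
from h import *
np.set_printoptions(precision=4,suppress=True)
S=lambda x,y:("side",315+(x+.5)/6-.5,160+(y+.5)/6-.5)
for p in((222,157),(215,157),(175,122),(198,140)):
    w=onplane(*S(*p),M,ex);print(p,w,(w-M)@ey, onplane(*S(*p),M+ey*.07,ey)[2])
R=rot();p=arm.current_ee_pos()
arm.grip(0.0)
arm.move_l([p[0],p[1],.33],feed=.25)
arm.move_to(P(0,.27),R)
print(arm.current_t(),arm.current_joint_positions(),arm.current_width())
L=press(0,.237,.212,12)
print(L,arm.current_t())
im=arm.snapshot("side");cv2.imwrite("pics/s2.png",cv2.convertScaleAbs(cv2.resize(cv2.cvtColor(im,4)[150:260,305:415],None,fx=5,fy=5,interpolation=2),alpha=1.6))
E
```

```text
(222, 157) [ 0.5532 -0.0554  0.1939] 0.06517830717253198 0.1891333496952522
(215, 157) [ 0.5512 -0.0485  0.1879] 0.07244955397297094 0.19033561452099046
(175, 122) [ 0.5385 -0.005   0.1732] 0.11774222045385478 0.21893277063301897
(198, 140) [ 0.5458 -0.0302  0.183 ] 0.09148705326267176 0.20395488634687764
4.7417 [-17.4619  22.9734  80.1583   0.0076  76.8641 -33.8223] 0.0002561770492938464
[(236.0, np.float64(236.1), np.float64(0.7)), (235.0, np.float64(234.9), np.float64(0.3)), (234.0, np.float64(233.9), np.float64(0.4)), (233.0, np.float64(232.9), np.float64(0.1)), (232.0, np.float64(231.9), np.float64(0.4)), (231.0, np.float64(230.9), np.float64(0.1)), (230.0, np.float64(229.9), np.float64(-0.1)), (229.0, np.float64(228.9), np.float64(0.1)), (228.0, np.float64(227.9), np.float64(-1.0)), (227.0, np.float64(226.9), np.float64(-0.2)), (226.0, np.float64(225.9), np.float64(0.8)), (225.0, np.float64(224.9), np.float64(0.2)), (224.0, np.float64(223.9), np.float64(-0.5)), (223.0, np.float64(222.9), np.float64(-0.5)), (222.0, np.float64(221.9), np.float64(0.2)), (221.0, np.float64(220.9), np.float64(0.1)), (220.0, np.float64(220.1), np.float64(2.6)), (219.0, np.float64(219.9), np.float64(16.0))] 9.925
```

View pics/s2.png

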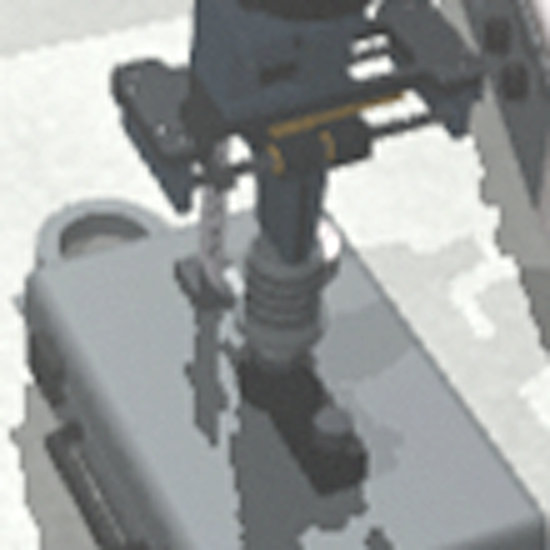

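The fingertips are on the head at TCP z = 220 mm, with a 16 N hard stop at the expected seat height. Next is the button.

```bash
python3 - <<'E'
from h import *
arm.move_l(P(0,.25),feed=.15);arm.move_l(P(-.074,.25),feed=.15);arm.move_l(P(-.074,.165),feed=.15)
print([tuple(map(float,a)) for a in press(-.074,.155,.136,16)],arm.current_force(),arm.current_t())
arm.move_l(P(-.074,.25),feed=.15)
im=arm.snapshot("side");cv2.imwrite("pics/s3.png",cv2.convertScaleAbs(cv2.resize(cv2.cvtColor(im,4)[150:260,305:415],None,fx=5,fy=5,interpolation=2),alpha=1.6))
E
```

```text
[(154.0, 154.0, 0.3), (153.0, 152.9, 0.0), (152.0, 151.9, 0.3), (151.0, 150.9, 0.1), (150.0, 149.9, 0.5), (149.0, 149.0, -0.1), (148.0, 147.9, 0.0), (147.0, 146.9, 0.4), (146.0, 145.9, 0.3), (145.0, 144.9, -0.8), (144.0, 143.9, 0.2), (143.0, 142.9, 0.6), (142.0, 141.9, -0.0), (141.0, 141.1, 3.0), (140.0, 140.9, 17.3)] [-4.63017947  0.94436174 17.33207507] 15.8917
```

View pics/s3.png

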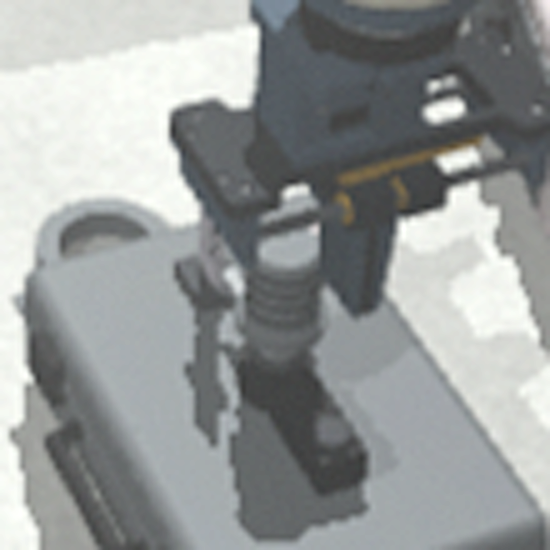

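The button stopped hard at TCP z = 141 mm, which matches fully in (fingertips at 122 mm). The picture shows the mast still seated and the button lower. Next I grip the head and raise it with a force guard.

```bash
python3 - <<'E'
from h import *
arm.move_l(P(0,.25),feed=.15);arm.grip(.091)
arm.move_l(P(0,.178),feed=.1);f0=arm.current_force()
arm.grip(0.03);print(arm.current_width(),arm.current_grasp_force(),arm.current_force()-f0,arm.current_t())
f0=arm.current_force()[2]
for z in(.184,.192,.198,.208,.22,.232,.243):
    arm.move_l(P(0,z),feed=.05);f=arm.current_force()[2]-f0;print(z,arm.current_ee_pos().round(4),round(f,1))
    if f<-20:break
arm.sleep(.3);print(arm.current_t(),arm.current_width())
for n,(r,c) in dict(side=(150,305),top=(130,295)).items():
    im=cv2.cvtColor(arm.snapshot(n),4);cv2.imwrite(f"pics/raw4{n}.png",im)
im=cv2.imread("pics/raw4side.png")
cv2.imwrite("pics/s4.png",cv2.convertScaleAbs(cv2.resize(im[160:230,325:385],None,fx=8,fy=8,interpolation=2),alpha=1.7))
E
```

```text
0.04186254422080057 29.99768590889289 [ 4.94627725  2.60609514 -0.82124617] 20.5333
0.184 [ 0.5722 -0.1178  0.1843] 2.5
0.192 [ 0.5722 -0.1179  0.1923] 1.6
0.198 [ 0.5722 -0.1178  0.1983] 2.1
0.208 [ 0.5722 -0.1178  0.2082] 1.2
0.22 [ 0.5723 -0.1178  0.2202] 1.1
0.232 [ 0.5722 -0.1178  0.2322] -0.0
0.243 [ 0.5722 -0.1178  0.2431] -0.6
23.175 0.041709225125063046
```

View pics/s4.png

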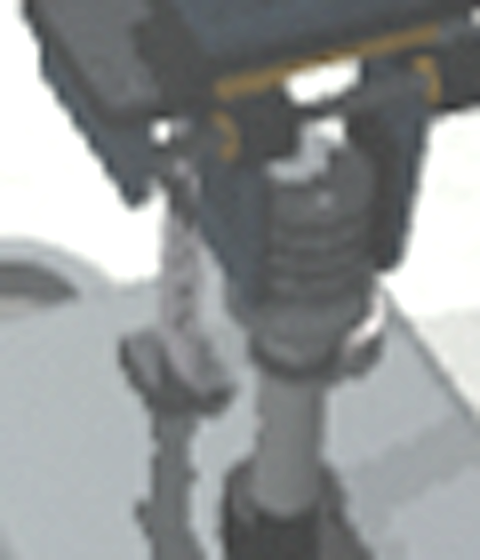

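The mast is free and is now 65 mm up, held in the grip. The finger hides the tab in this view, so I'll read the tab height from the first, clear picture, using the post's known corners as a ruler.

```bash
python3 - <<'E'
from h import *
im=cv2.imread("pics/side0.png");x0,y0,k=335,166,14
c=cv2.convertScaleAbs(cv2.resize(im[y0:y0+42,x0:x0+34],None,fx=k,fy=k,interpolation=2),alpha=1.7)
d=c.copy()
pt=lambda p:tuple(int(v) for v in ((proj("side",p)-[x0,y0]+.5)*k))
for y,col in((.077,(0,0,255)),(.103,(255,0,0))):
    for z in np.arange(.165,.2251,.01):
        cv2.circle(d,pt(P(y,z)),3,col,-1)
for y in(.077,.103):print(y,[pt(P(y,z)) for z in(.225,.195,.165)])
cv2.imwrite("pics/s5.png",np.hstack([c,d])[:, :800] if 0 else cv2.resize(np.hstack([c,d]),None,fx=.84,fy=.84))
E
```

```text
0.077 [(221, 129), (215, 243), (208, 353)]
0.103 [(167, 51), (162, 165), (156, 275)]
```

View pics/s5.png

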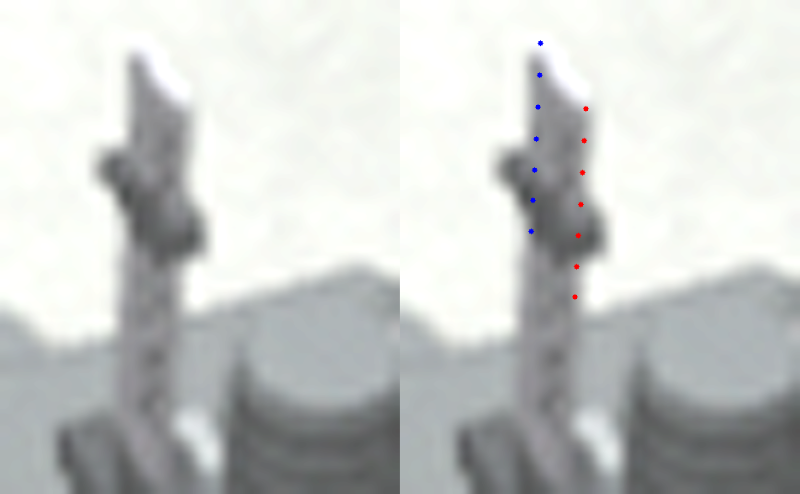

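The projected post edges fit the picture to within about 1 px (post top midpoint seen at (163,74), predicted (163,75)). The tab blob spans about x 97–206 and y 148–258 in the left panel. I'll check that against the tab's known size.

```bash
python3 - <<'E'
from h import *
K=14*.84
pt=lambda p:(proj("side",p)-[335,166]+.5)*K
for yc,z,L in((.09,.180,.034),(.09,.185,.034),(.09,.19,.034),(.087,.185,.034),(.085,.185,.044)):
    q=np.array([pt(P(yc+a*L/2,z+c*.004)+ex*b*.007) for a in(-1,1) for b in(-1,1) for c in(-1,1)])
    print(yc,z,L,"bbox",q.min(0).round(),q.max(0).round(),"near end",pt(P(yc-L/2,z)).round(),"far",pt(P(yc+L/2,z)).round())
im=cv2.imread("pics/side0.png",0);print(im[176:190,340:356])
E
```

```text
0.09 0.18 0.034 bbox [101. 156.] [212. 281.] near end [185. 261.] far [127. 175.]
0.09 0.185 0.034 bbox [101. 141.] [213. 265.] near end [186. 246.] far [128. 160.]
0.09 0.19 0.034 bbox [102. 125.] [214. 250.] near end [187. 230.] far [129. 144.]
0.087 0.185 0.034 bbox [106. 148.] [218. 273.] near end [191. 254.] far [133. 167.]
0.085 0.185 0.044 bbox [101. 141.] [230. 291.] near end [203. 272.] far [128. 160.]
[[146 148 149 149 151 136  90  85  82  85  91 125 148 146 145 146]
 [147 149 150 151 152 136  84  85  80  76  93 126 150 149 147 145]
 [148 149 146 132 121 108  86  87  78  72  93 127 152 150 149 147]
 [148 150 142 112  74  75  85  84  76  80  96 134 149 149 148 149]
 [148 150 140  94  62  72  76  88  81  76 100 140 149 148 148 148]
 [147 148 144 116  74  61  65  79  75  71 100 139 150 148 149 150]
 [146 146 150 146 115  52  58  62  67  82  93 132 151 147 146 147]
 [146 147 148 149 136  72  55  56  66  82  83 108 142 148 147 146]
 [148 148 148 148 142 106  59  56  62  74  78  80 121 149 149 148]
 [149 149 148 149 145 118  60  55  60  66  67  66 110 152 149 149]
 [149 150 150 149 145 121  71  60  56  57  55  59 105 152 150 149]
 [148 148 150 148 142 115  84  73  56  58  64  86 117 151 150 149]
 [148 148 149 149 138 106  87  81  64  77  99 135 141 148 148 147]
 [148 148 149 148 141 107  83  80  80  87 118 151 149 147 147 147]]
```

```bash
python3 - <<'E'
from h import *
def col(f,row,a,b):   # column where the 3D line f(t) crosses an image row
    t=np.linspace(a,b,400);q=np.array([proj("side",f(v)) for v in t]);o=np.argsort(q[:,1]);return np.interp(row,q[o,1],q[o,0])
print("post L/R @176.5 (seen 345.4 350.8), @189 (344.8 349.9)")
for r in(176.5,189):print([round(col(lambda z:P(y,z)+ex*s*.002,r,.1,.26),2) for y,s in((.103,-1),(.077,1))])
print("tab edges: LL @180..183 (seen 342.74 343.24 344.14 344.47); UR @184,185 (351.63,351.9 near corner)")
for z in(.18,.1825,.185,.1875):
    print(z,[round(col(lambda y:P(y,z-.004)-ex*.007,r,.0,.2),2) for r in(180,181,182,183)],[round(col(lambda y:P(y,z+.004)+ex*.007,r,.0,.2),2) for r in(183,184,185)])
    print("   far-left-top corner row",proj("side",P(.107,z+.004)-ex*.007).round(2),proj("side",P(.107,z+.004)+ex*.007).round(2),"near",proj("side",P(.073,z+.004)+ex*.007).round(2),proj("side",P(.073,z-.004)+ex*.007).round(2),proj("side",P(.073,z-.004)-ex*.007).round(2))
E
```

```text
post L/R @176.5 (seen 345.4 350.8), @189 (344.8 349.9)
[np.float64(345.5), np.float64(350.86)]
[np.float64(344.9), np.float64(350.14)]
tab edges: LL @180..183 (seen 342.74 343.24 344.14 344.47); UR @184,185 (351.63,351.9 near corner)Traceback (most recent call last):
  File "<stdin>", line 8, in <module>
  File "<stdin>", line 3, in col
  File "h.py", line 16, in proj
    c=arm.get_calibration(n);T=c["cam_to_world"];q=c["intrinsics"]@(T[:3,:3].T@(np.asarray(p)-T[:3,3]));return q[:2]/q[2]
ValueError: time passes only in moves, steps and waits
```

```bash
python3 - <<'E'
from h import *
import h
C=arm.get_calibration("side");T=C["cam_to_world"];Kc=C["intrinsics"]
def pr(p):
    q=Kc@(T[:3,:3].T@(p-T[:3,3]));return q[:2]/q[2]
def col(f,row,a,b):
    q=np.array([pr(f(v)) for v in np.linspace(a,b,200)]);o=np.argsort(q[:,1]);return round(float(np.interp(row,q[o,1],q[o,0])),2)
for z in(.18,.1825,.185,.1875):
    print(z,[col(lambda y:P(y,z-.004)-ex*.007,r,.0,.2) for r in(180,181,182,183)],[col(lambda y:P(y,z+.004)+ex*.007,r,.0,.2) for r in(183,184,185)])
    print("  far top -x,+x",pr(P(.107,z+.004)-ex*.007).round(1),pr(P(.107,z+.004)+ex*.007).round(1),"near",pr(P(.073,z+.004)+ex*.007).round(1),pr(P(.073,z-.004)+ex*.007).round(1),pr(P(.073,z-.004)-ex*.007).round(1))
print("t",arm.current_t())
E
```

```text
0.18 [341.72, 342.38, 343.04, 343.7] [350.47, 351.14, 351.82]
  far top -x,+x [343.2 179.9] [347.6 178.8] near [352.5 186.1] [352.4 188.2] [347.9 189.4]
0.1825 [342.18, 342.84, 343.5, 344.16] [350.95, 351.63, 352.3]
  far top -x,+x [343.2 179.3] [347.6 178.1] near [352.6 185.4] [352.4 187.5] [347.9 188.7]
0.185 [342.64, 343.3, 343.96, 344.62] [351.44, 352.12, 352.79]
  far top -x,+x [343.2 178.6] [347.7 177.4] near [352.6 184.7] [352.5 186.8] [348.  188.1]
0.1875 [343.1, 343.76, 344.43, 345.09] [351.93, 352.61, 353.29]
  far top -x,+x [343.2 178. ] [347.7 176.8] near [352.7 184.1] [352.5 186.2] [348.  187.4]
t 23.275
```

The tab edges give z of about 185 mm (lower left) and 183 mm (upper right), so the mark is at about 184.5 mm and the mast should be 63.5 mm up. I'll adjust, then check the head height and the grip in the picture.

```bash
python3 - <<'E'
from h import *
arm.move_l(P(0,.2414),feed=.01);arm.sleep(1)
p=arm.current_ee_pos();print(p,arm.current_width(),arm.current_grasp_force(),arm.current_force(),arm.current_t())
im=cv2.cvtColor(arm.snapshot("side"),4)
c=cv2.convertScaleAbs(cv2.resize(im[170:240,325:395],None,fx=8,fy=8,interpolation=2),alpha=1.7)
cv2.putText(c,"",(0,0),0,1,0)
pt=lambda q:tuple(int(v) for v in (proj("side",q)-[325,170]+.5)*8)
z=p[2]-.038
for a in np.linspace(0,2*np.pi,24):cv2.circle(c,pt(M+[.026*np.cos(a),.026*np.sin(a),z]),2,(0,0,255),-1)
cv2.imwrite("pics/s6.png",c)
E
```

```text
[ 0.57218876 -0.11780526  0.24118644] 0.04140562411789423 29.99510638856009 [ 6.66701773  2.57197921 -4.60951567] 24.5833
```

View pics/s6.png

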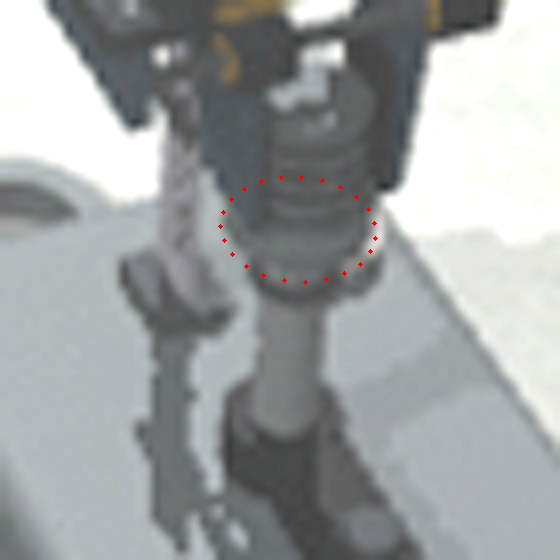

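The flange underside appears at about row 300, against 283 predicted. That is roughly 2 px, or up to 8 mm lower than expected, so the head may have slipped in the grip. I'll measure it with brightness profiles along the mast axis.

```bash
python3 - <<'E'
from h import *
def prof(im,rows,c0,n=2): return [int(im[r,c0-n:c0+n+1].mean()) for r in rows]
s3=cv2.imread("pics/s3.png",0);s3=cv2.resize(s3,(110,110),interpolation=cv2.INTER_AREA)/1.6
cur=cv2.cvtColor(arm.snapshot("side"),cv2.COLOR_RGB2GRAY);cv2.imwrite("pics/raw6.png",cur)
raw0=cv2.imread("pics/side0.png",0);r4=cv2.imread("pics/raw4side.png",0)
cam=arm.get_calibration("side")["cam_to_world"][:3,3];d=(cam-M)*[1,1,0];d/=np.linalg.norm(d)
for n,z in(("seat",.140),("s4",.2051),("now",.2032),("start+10",.15)):
    print(n,"flange low front",proj("side",M+d*.026+[0,0,z]).round(1),"top centre",proj("side",M+[0,0,z+.061]).round(1),"underside ctr",proj("side",M+[0,0,z]).round(1))
print("side0",189,prof(raw0,range(189,232),362))
print("s3 from",202,prof(s3,range(52,82),362-305))
print("s4",189,prof(r4,range(180,225),362))
print("cur",180,prof(cur,range(180,225),362))
print(arm.current_t())
E
```

```text
seat flange low front [359.9 221.3] top centre [361.7 198.7] underside ctr [360.4 214.7]
s4 flange low front [361.3 204.2] top centre [363.2 180.5] underside ctr [361.8 197.6]
now flange low front [361.2 204.7] top centre [363.2 181. ] underside ctr [361.8 198.1]
start+10 flange low front [360.1 218.8] top centre [362. 196.] underside ctr [360.6 212.1]
side0 189 [121, 102, 104, 104, 104, 105, 104, 105, 105, 105, 105, 91, 72, 66, 56, 57, 63, 56, 58, 59, 56, 60, 55, 56, 62, 65, 65, 62, 61, 61, 56, 50, 57, 63, 62, 51, 43, 44, 43, 43, 44, 44, 43]
s3 from 202 [106, 89, 69, 63, 55, 56, 57, 53, 57, 55, 54, 59, 54, 54, 61, 65, 64, 60, 61, 58, 52, 48, 44, 42, 41, 42, 42, 42, 42, 42]
s4 189 [93, 95, 74, 55, 59, 62, 61, 57, 51, 53, 57, 51, 53, 54, 50, 57, 56, 53, 58, 64, 66, 64, 61, 66, 66, 56, 49, 56, 67, 70, 70, 69, 69, 69, 69, 69, 70, 69, 68, 68, 67, 67, 66, 62, 51]
cur 180 [87, 98, 88, 64, 56, 62, 64, 60, 54, 52, 57, 53, 51, 56, 52, 54, 60, 54, 56, 63, 66, 66, 63, 62, 67, 62, 52, 52, 62, 70, 70, 70, 69, 70, 69, 70, 71, 69, 68, 68, 68, 68, 66, 63, 51]
24.6833
```

The ring pattern moved 16.8 px from the seated picture, against 16.6 predicted, so the head has not slipped; the lower flange row was only the shadow edge. After a final small correction I'll hand in.

```bash
python3 - <<'E'
from h import *
arm.move_l(P(0,.2418),feed=.01);arm.sleep(.5)
print(arm.current_ee_pos(),arm.current_width(),arm.current_t());print(arm.sign_off())
E
```

```text
[ 0.57220661 -0.11783163  0.24148289] 0.04146734786260505 25.4333
the job is handed in; nothing more can be done
None
```

The job is handed in at 25.4 s: I seated the mast, pressed the lock button fully in, and the gripper is holding the head with the pointer about 184.5 mm above the bench. That matches my estimate of the tab height (good to about 2 mm); the gripper hid the tab at the end, so I couldn't see the two line up.

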